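Close a tiled inspection hatch

ROBOT

A 6-joint arm with a two-finger parallel gripper is mounted at the origin on the work surface. World frame = base frame: x ahead of the robot, y to its left, z up, the work surface at z = 0. Lengths are in m, angles in rad, forces in N, time in s.
With the tool pointing down it reaches from about 0.375 to 0.9 m from the base axis. Payload 3.1 kg.
Tool frame: the origin (TCP) lies midway between the tips of the shut fingers; the grasp point (between the pads) lies 19 mm behind it (robot.grip_depth is the distance from the TCP to the grasp point, in m); z points along the fingers, y is the direction in which the jaws open and shut (so a half turn about z gives the same grasp; the last joint's range is limited). The gripper opens to 87 mm and grips with 3 to 60 N. Pads are 19 mm wide; open, the fingers measure 117 mm over their backs; the gripper's body (75 mm by 190 mm) begins 51 mm behind the grasp point.
Start: joints at [-1.478, 0.527, 1.433, -0, 1.181, -0.178], TCP at [0.168, -0.602, 0.223] pointing down, gripper open.
Joint ranges: [-3.08, 3.08], [-0.75, 2.2], [0.22, 2.44], [-1.43, 4.57], [0, 2.65], [-2.85, 2.85]. Speed limits (rad/s): [2.79, 2.79, 3.14, 3.14, 3.14, 3.14].

INTERFACE

Orientations are given as a unit quaternion [x, y, z, w].
In Python, from rig import robot gives the robot as it stands.
- The arm moves only by the tool carry_out, never from a script. Its arguments are lists of equal length, an entry for each row: "dr": the turn, a rotation vector about the world's x, y, z in rad, a list of three; "translation": the shift along the world's x, y, z in cm, a list of three; "grip": the opening, from 0 (shut) to 1 (fully open). A call has 1 to 20 rows; each row is the pose to reach, as a shift and turn from the pose commanded when the call began; what a row does not reach only later rows make up. A row lasts 1/12 s, in which the tool goes at most 41.7 mm and 7.16 degrees, less where a joint would pass 70% of its speed; a pose out of reach is approached as far as the arm can. A call with a gripper value outside its range is refused whole. The fingers move at their own pace and stop on an object; "newtons" is the grip in N (left out, the last holds). Time passes only in rows, so rows that repeat a pose let the fingers close. It gives the time, the measured TCP pose, the force and the opening at its end, in the units of the state.
- robot.get_obs(): the state, without advancing time (a new reading comes with each control period).
- robot.camera(name): name is "scene" or "top"; returns a dict with "color" (420x560x3 uint8, blue, green, red), "camera_matrix" (3x3 intrinsics, pixels), "T" (4x4, takes a point from camera to world coordinates). Camera axes: x right, y down, z forward; pixel columns grow to the right and rows downward; lengths in m; the calibration is good to about 2 mm. A picture is of the moment at which its call begins. There is no depth.
- robot.hand_in(): hands the job in, once; it reports no verdict.
The state is a dict: "time": time; "q": joint angles; "joint_velocities": joint speeds; "joint_torque": joint torques, N m; "position": TCP position; "tool_rot": TCP orientation; "ft_force": force on the tool from outside, world axes, zero at the start; "moment": the same for the moment, N m; "grip_width": finger opening in m.
Only numpy, scipy, OpenCV 4.12 (cv2) and the standard library are available. Lean on these libraries where they do the work, as an engineer would, in place of code of your own. Each camera call takes 0.05 s, during which the arm holds its last target. There are 200 camera calls.

TASK

Close the tiled inspection hatch: gently push the tilted tiled panel from its raised edge so that the two tabs on its low edge slide in under the yellow keeper lip, then press the raised edge down past its spring catches until the panel lies fully home, flat and flush in its frame. Leave the drill, spray bottle, spirit level, tile stack and bit box where they are.

Things in the scene. Friction and masses are not known exactly. Their poses are not given: they have to be found in the camera images.
- hatch: Fixed frame on the table, 231 mm (x) by 208 mm (y), flat top 36 mm high. Origin on the table under the middle of the opening; +x points from the aluminium sill to the yellow keeper lip, z up. Along x: sill -139 to -64 mm, open recess -64 to +65 (154 mm wide, floor 6 mm above the table, 30 mm deep), lip +65 to +92. White jambs with mint tiles along both sides
- sill_edge (a point): middle of the inner edge of the smooth, flat, 75 mm deep sill, on the frame's top (36 mm above the table); axes as the frame's. Fixed
- lip_edge (a point): middle of the yellow lip's edge that faces the recess, on the frame's top, 129 mm from sill_edge; axes as the frame's. Under the lip is a slot open to the recess, as wide as it, 11 mm high above the recess floor and 17 mm deep, ending at a stop
- catches (a point): midway between the two ball catches: 10 mm radius steel spring balls that stand 4 mm out of either jamb, 7 mm beyond the sill's inner edge and 9.5 mm below the frame's top, each under a dark cover plate 2 mm thick on the jamb
- panel: Loose panel with mint-green tiled top (2 by 3 tiles), 0.36 to 0.59 kg. Origin at the middle of the free (raised) edge, at the underside; +x to its tabs, +z out of the tiles. 114 mm long (140 with tabs), 150 mm wide, top at z = 30. Plate 12 mm thick; an 8 mm thick aluminium foot under the free edge down to z = 0 over nearly the whole width makes an upright outer face (x = 0) 30 mm high
- foot (a point): middle of the foot's upright outer face, panel x = 0, z = 12 mm: the place to push (2 to 6 N slides it). At the start the foot stands on the sill, its face 22 to 45 mm outside the sill's inner edge; the panel leans at 0.23 rad, aimed at the lip, about 2 mm clear of either jamb. Passing the sill's edge the foot drops 8 to 15 mm and stays up on the ball catches
- tab_tips (a point): midway between the tips of the panel's two aluminium tabs, at their underside (panel x = 140, z = 0). Tabs 32 mm wide, 5 mm thick, at y = +-45 mm. At the start they rest on the recess floor, 14 to 38 mm short of the lip. Best push: until the foot's face is 4 to 9 mm past the sill's edge, the tabs 11 to 16 mm under the lip; at 17 mm they meet the stop
- free_edge (a point): on the tiled top, middle of the width, 10 mm from the free edge (panel x = 10, z = 30 mm): the place to press. About 8 to 20 N near here takes the panel past the ball catches; home, its top is level with the frame's and it keeps 6 mm of play along x
- drill: yellow and black cordless drill standing on its battery, 200 mm high; origin under its battery. Bystander
- spray_bottle: white spray bottle with green head, 84 mm across, 211 mm high, standing; origin at the centre of its underside. Bystander
- level: red spirit level standing on its edge, 600 by 24 by 60 mm; origin under its middle. Bystander
- tile_stack: stack of mint-green tiles, about 100 by 100 by 32 mm; origin under its middle. Bystander
- bit_box: clear plastic box of drill bits, 170 by 120 by 45 mm; origin under its middle. Bystander
Not all that is in view belongs to the job. What is shaped like the panel but blue is not meant.

How it is judged:
On the way:
1. the tabs are hooked under the yellow lip, at least 3 mm in, while the panel is still tilted (more than 0.1 rad) (x of tab_tips in the frame of lip_edge above 0.003 m and z of tab_tips in the frame of lip_edge below -0.024 m and angle between panel's own z axis and vertical above 0.1 rad), for 0.1 s.
At the end, for the whole second after the job is handed in: the panel lies at rest in the frame, flat within 0.03 rad, its free edge level with the sill's top within 3 mm, its tabs at least 7 mm under the yellow lip (angle between panel's own z axis and vertical below 0.03 rad and x of tab_tips in the frame of lip_edge above 0.007 m and z of free_edge in the frame of sill_edge between -0.003 and 0.003 m and linear speed of panel below 0.01 m/s); the robot touches nothing.
It fails at once if the robot bears on the tiled panel with more than 60 N (contact force between the arm and panel above 60 N).
It fails at once if the fingers bear on the tiled panel with more than 60 N (contact force between the fingers and panel above 60 N).
It fails at once if the drill, spray bottle, level, tile stack or bit box is moved by more than 30 mm (distance of any of drill, spray_bottle, level, tile_stack, bit_box from where it was at the start of the episode above 0.03 m).
It also fails if it takes over 40 s, if anything falls off the work surface, if the arm or the gripper's body presses on something with over 40 N, if the wrist force passes 120 N, or if a joint passes its speed limit or range.

## Working session

There is one attempt and no reset: what is moved stays moved. The work goes in short steps, Python scripts to look and compute and a tool call to move; the robot and the scene stay as the last step left them, time stands still between calls to the robot, and variables do not carry over. Pictures are saved under pics/ and viewed, about 8 in all and at most 12, crops included, and the job is handed in when it is done.

Besides the shell and the picture viewer there is one more tool, called by a JSON object that holds its "name" and its "arguments". carry_out: Moves the arm, as the interface text tells. Its arguments: {"type":"object","properties":{"dr":{"type":"array"},"translation":{"type":"array"},"grip":{"type":"array"},"newtons":{"type":"number"}},"required":["dr","translation","grip"]}

```bash
mkdir -p pics; python3 - <<'E'
from rig import robot
import cv2
for n in("scene","top"):
    c=robot.camera(n); cv2.imwrite(f"pics/{n}0.png",cv2.resize(c["color"],(800,600)))
    print(n,c["camera_matrix"].tolist(),c["T"].round(4).tolist())
print(robot.get_obs())
E
```

```text
scene [[378.9641717590917, 0.0, 279.48761927391587], [0.0, 378.9641717590917, 212.15413860232408], [0.0, 0.0, 1.0]] [[-0.4773, 0.5678, -0.6707, 1.2916], [0.8787, 0.3137, -0.3598, 0.3699], [0.006, -0.7611, -0.6486, 0.7319], [0.0, 0.0, 0.0, 1.0]]
top [[506.96316530866017, 0.0, 287.33354050638843], [0.0, 506.96316530866017, 209.35059022050896], [0.0, 0.0, 1.0]] [[-0.0161, -0.9805, 0.1959, 0.3258], [-0.9998, 0.0185, 0.0107, -0.0074], [-0.0142, -0.1957, -0.9806, 1.5187], [0.0, 0.0, 0.0, 1.0]]
{'time': 0.1, 'q': array([-1.47746012e+00,  5.28381582e-01,  1.43373333e+00, -3.03386322e-05,
        1.18140588e+00, -1.78483884e-01]), 'joint_velocities': array([-0.0009979 , -0.00369846, -0.00203233, -0.00141232, -0.00032598,
        0.00214535]), 'joint_torque': array([-4.96556004e-04, -4.40985775e+01, -1.77150446e+01,  6.35337713e-02,
        5.33763960e-02, -4.04062916e-05]), 'position': array([ 0.16777223, -0.60139593,  0.22167733]), 'tool_rot': array([ 9.90777195e-01,  1.35497678e-01,  2.70162630e-05, -9.63793083e-04]), 'ft_force': array([-0.60936604, -0.18272215, -0.83086058]), 'moment': array([-0.05559298, -0.00276916, -0.02928025]), 'grip_width': 0.08728690998378043}
```

View pics/scene0.png

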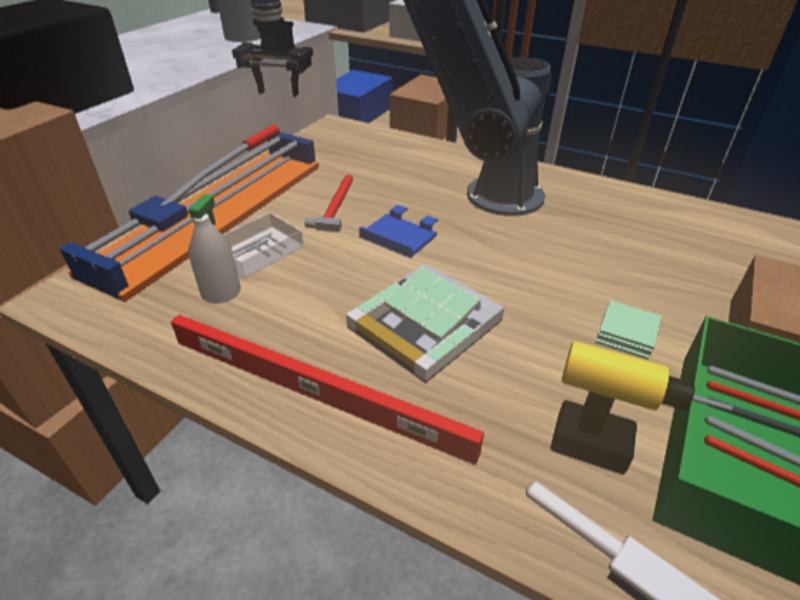

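View pics/top0.png

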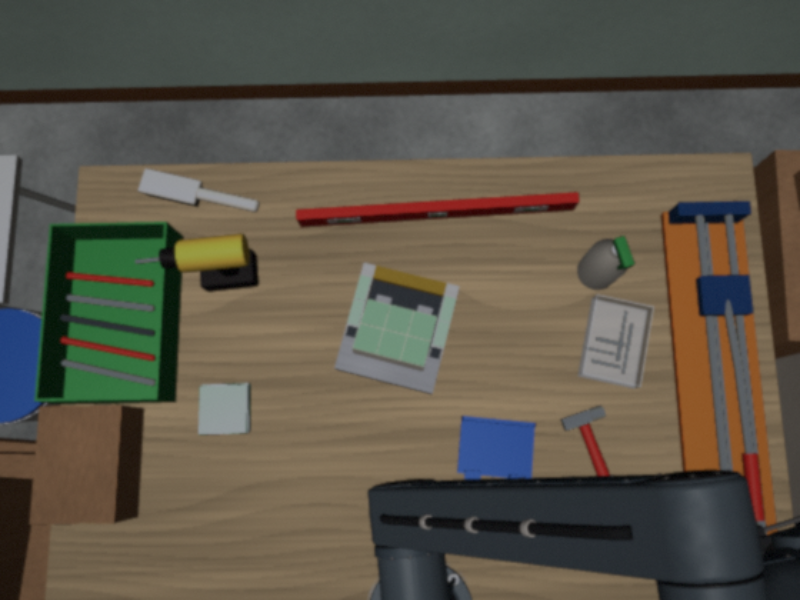

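The scene view shows the hatch at about (425,320) and the top view at about (398,325), with the lip pointing away from the robot. The blue decoy sits at (497,447) in the top view. I'll enlarge crops of the hatch next.

```bash
python3 - <<'E'
from rig import robot
import cv2,numpy as np
def crop(n,x,y,w,h,s):
    c=robot.camera(n)["color"][y:y+h,x:x+w]
    return cv2.resize(c,None,fx=s,fy=s,interpolation=cv2.INTER_CUBIC)
cv2.imwrite("pics/t1.png",crop("top",228,178,100,100,6))
cv2.imwrite("pics/s1.png",crop("scene",236,180,120,90,6))
E
```

```text
(no output)
```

View pics/t1.png

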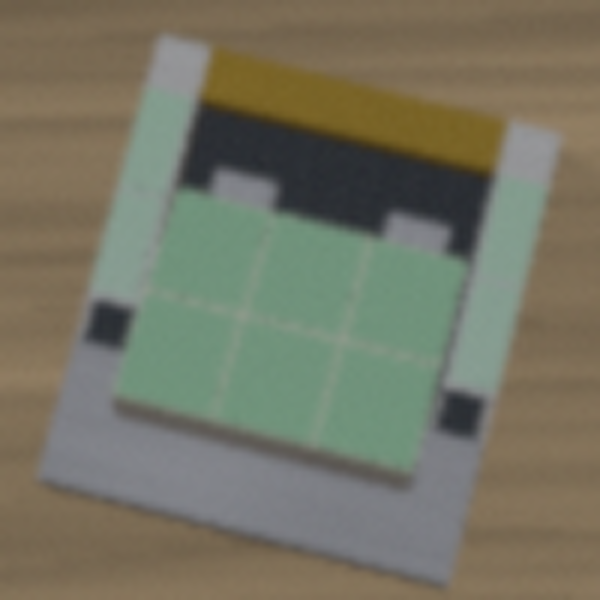

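View pics/s1.png

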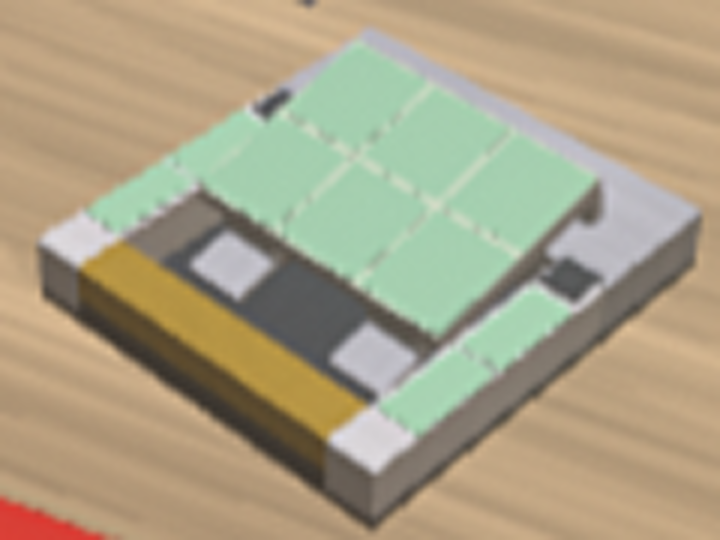

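Top crop: frame corners are at (160,36), (560,132), (447,584) and (40,483), and the panel's free top edge runs (118,402)–(412,474). Scene crop: frame corners are at (372,472), (42,242), (368,28) and (700,215), and the free edge runs (600,183)–(358,40). I'll fit both poses jointly.

```bash
cat > h.py <<'E'
import numpy as np,cv2
from rig import robot
from scipy.optimize import least_squares
O={"top":(228,178),"scene":(236,180)}
def proj(c,P):
    T=np.linalg.inv(c["T"]);p=(T[:3,:3]@np.asarray(P).T+T[:3,3:]);u=c["camera_matrix"]@p
    return (u[:2]/u[2]).T
def cp(n,px): return (np.array(px)+.5)/6-.5+O[n]
def F(f,P): # frame->world
    c,s=np.cos(f[2]),np.sin(f[2]);P=np.asarray(P,float);return np.c_[f[0]+c*P[:,0]-s*P[:,1],f[1]+s*P[:,0]+c*P[:,1],P[:,2]]
E
python3 - <<'E'
from h import *
C={n:robot.camera(n) for n in O}
K=np.array([[.092,.104,.036],[.092,-.104,.036],[-.139,-.104,.036],[-.139,.104,.036]])
fr={"top":[(160,36),(560,132),(447,584),(40,483)],"scene":[(372,472),(42,242),(368,28),(700,215)]}
r=lambda f:np.concatenate([(proj(C[n],F(f,K))-cp(n,fr[n])).ravel() for n in O])
s=least_squares(r,[.6,0,-.2]);f=s.x;print("frame",f.round(4),r(f).round(1))
for n in O:
    q=least_squares(lambda f:(proj(C[n],F(f,K))-cp(n,fr[n])).ravel(),f);print(n,q.x.round(4))
# panel free-edge top corners: params x,z of free-edge top, lateral y, yaw rel
fe={"top":[(118,402),(412,474)],"scene":[(600,183),(358,40)]}
def pc(p): 
    w=.075;return np.array([[p[0]-w*np.sin(p[3]),p[2]+w,p[1]],[p[0]+w*np.sin(p[3]),p[2]-w,p[1]]])
rp=lambda p:np.concatenate([(proj(C[n],F(f,pc(p)))-cp(n,fe[n])).ravel() for n in O])
s=least_squares(rp,[-.1,.066,0,0]);print("panel edge x,z,y,yaw",s.x.round(4),rp(s.x).round(1))
x=s.x[0]; t=.23; print("foot face at bottom x",x+.03*np.sin(t),"outside sill edge mm",(-.064-(x+.03*np.sin(t)))*1e3)
E
```

```text
frame [ 0.5884  0.0318 -0.2647] [-0.3 -0.4  0.2  0.   0.4 -0.  -0.6 -0.7  0.5 -0.1 -0.8 -0.4  0.4 -0.3
  0.3 -1. ]
top [ 0.5876  0.0317 -0.2621]
scene [ 0.5898  0.0323 -0.2678]
panel edge x,z,y,yaw [-0.0953  0.063  -0.0007 -0.0045] [-0.8 -0.4  0.5  0.5 -0.1 -0.5 -0.2  0.5]
foot face at bottom x -0.08844296022101902 outside sill edge mm 24.44296022101902
```

The fit puts the frame at (0.588, 0.032) with yaw -0.265. The foot face is about 38 mm outside the sill edge and the tabs are about 31 mm short of the lip. I'll move to a standoff behind the foot, with the fingers spread so the push stays square.

{"name": "carry_out", "arguments": {"dr": [[0, 0, -0.536], [0, 0, -0.536], [0, 0, -0.536], [0, 0, -0.536], [0, 0, -0.536], [0, 0, -0.536], [0, 0, -0.536], [0, 0, -0.536], [0, 0, -0.536], [0, 0, -0.536], [0, 0, -0.536], [0, 0, -0.536], [0, 0, -0.536], [0, 0, -0.536], [0, 0, -0.536], [0, 0, -0.536], [0, 0, -0.536], [0, 0, -0.536], [0, 0, -0.536], [0, 0, -0.536]], "translation": [[28.4, 67.1, 0], [28.4, 67.1, 0], [28.4, 67.1, 0], [28.4, 67.1, 0], [28.4, 67.1, 0], [28.4, 67.1, 0], [28.4, 67.1, 0], [28.4, 67.1, 0], [28.4, 67.1, 0], [28.4, 67.1, 0], [28.4, 67.1, 0], [28.4, 67.1, 0], [28.4, 67.1, 0], [28.4, 67.1, 0], [28.4, 67.1, 0], [28.4, 67.1, 0], [28.4, 67.1, 0], [28.4, 67.1, 0], [28.4, 67.1, 0], [28.4, 67.1, 0]], "grip": [0.6, 0.6, 0.6, 0.6, 0.6, 0.6, 0.6, 0.6, 0.6, 0.6, 0.6, 0.6, 0.6, 0.6, 0.6, 0.6, 0.6, 0.6, 0.6, 0.6], "newtons": 30}}

```text
time: 1.97
position: [0.4517, 0.0698, 0.2225]
tool_rot: [0.992, -0.13, -0.0, 0.0]
ft_force: [0.5, -1.2, -0.2]
grip_width: 0.0522
```

{"name": "carry_out", "arguments": {"dr": [[0, 0, 0], [0, 0, 0], [0, 0, 0], [0, 0, 0], [0, 0, 0], [0, 0, 0], [0, 0, 0], [0, 0, 0]], "translation": [[0, -0.1, -4], [0, -0.1, -8], [0, -0.1, -12], [0, -0.1, -15], [0, -0.1, -17], [0, -0.1, -17.8], [0, -0.1, -17.8], [0, -0.1, -17.8]], "grip": [0.6, 0.6, 0.6, 0.6, 0.6, 0.6, 0.6, 0.6]}}

```text
time: 2.63
position: [0.452, 0.0671, 0.0449]
tool_rot: [0.991, -0.132, 0.0, 0.0]
ft_force: [0.7, -0.4, 0.6]
grip_width: 0.0526
```

```bash
python3 - <<'E'
from rig import robot
import cv2
a=robot.camera("scene")["color"][180:270,236:356]; cv2.imwrite("pics/s2.png",cv2.resize(a,None,fx=6,fy=6,interpolation=cv2.INTER_CUBIC))
E
```

```text
(no output)
```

View pics/s2.png

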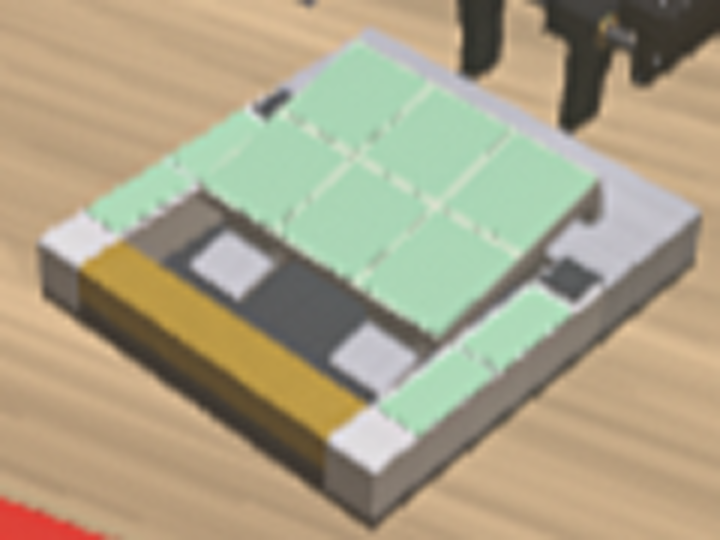

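The two finger tips stand over the sill behind the foot, at (480,70) and (580,125). Now I push along the frame's +x, slowly once near contact.

{"name": "carry_out", "arguments": {"dr": [[0, 0, 0], [0, 0, 0], [0, 0, 0], [0, 0, 0], [0, 0, 0], [0, 0, 0], [0, 0, 0], [0, 0, 0], [0, 0, 0], [0, 0, 0], [0, 0, 0], [0, 0, 0], [0, 0, 0], [0, 0, 0]], "translation": [[0.97, -0.26, -0.1], [1.93, -0.52, -0.1], [2.22, -0.6, -0.1], [2.41, -0.65, -0.1], [2.61, -0.71, -0.1], [2.8, -0.76, -0.1], [2.99, -0.81, -0.1], [3.18, -0.86, -0.1], [3.38, -0.92, -0.1], [3.57, -0.97, -0.1], [3.76, -1.02, -0.1], [3.96, -1.07, -0.1], [4.15, -1.12, -0.1], [4.34, -1.18, -0.1]], "grip": [0.6, 0.6, 0.6, 0.6, 0.6, 0.6, 0.6, 0.6, 0.6, 0.6, 0.6, 0.6, 0.6, 0.6]}}

```text
time: 3.85
position: [0.4956, 0.0561, 0.0435]
tool_rot: [0.991, -0.132, 0.0, -0.0]
ft_force: [-1.5, 1.1, 0.4]
grip_width: 0.052
```

```bash
python3 - <<'E'
from h import *
import cv2
a=robot.camera("scene")["color"][180:270,236:356]; b=robot.camera("top")["color"][178:278,228:328]
cv2.imwrite("pics/s3.png",cv2.resize(a,None,fx=6,fy=6,interpolation=cv2.INTER_CUBIC));cv2.imwrite("pics/t3.png",cv2.resize(b,None,fx=6,fy=6,interpolation=cv2.INTER_CUBIC))
E
```

```text
(no output)
```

View pics/s3.png

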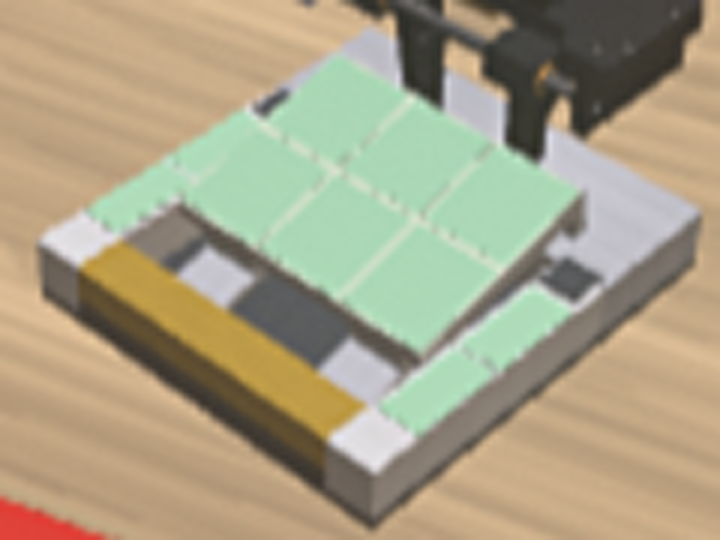

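The panel is sliding square, with its free-edge top corners at (582,192) and (338,52). I'll compute its position from those.

```bash
cat >> h.py <<'E'
f=np.array([.5884,.0318,-.2647])
def edge(fe,zfix=None):
    n="scene";C=robot.camera(n)
    def pc(p):
        w=.075;return np.array([[p[0]-w*np.sin(p[3]),p[2]+w,p[1]],[p[0]+w*np.sin(p[3]),p[2]-w,p[1]]])
    return least_squares(lambda p:(proj(C,F(f,pc(p)))-cp(n,fe)).ravel(),[-.1,.066,0,0]).x
E
python3 - <<'E'
from h import *
print(edge([(600,183),(358,40)]).round(4),edge([(582,192),(338,52)]).round(4))
E
```

```text
[-0.0842  0.0743  0.008  -0.03  ] [-0.0788  0.0675  0.0016 -0.008 ]
```

{"name": "carry_out", "arguments": {"dr": [[0, 0, 0], [0, 0, 0], [0, 0, 0], [0, 0, 0], [0, 0, 0], [0, 0, 0], [0, 0, 0], [0, 0, 0], [0, 0, 0], [0, 0, 0], [0, 0, 0], [0, 0, 0]], "translation": [[0.24, -0.07, 0], [0.48, -0.13, 0], [0.72, -0.2, 0], [0.97, -0.26, 0], [1.21, -0.33, 0], [1.45, -0.39, 0], [1.69, -0.46, 0], [1.93, -0.52, 0], [2.12, -0.57, 0], [2.32, -0.63, 0], [2.51, -0.68, 0], [2.51, -0.68, 0]], "grip": [0.6, 0.6, 0.6, 0.6, 0.6, 0.6, 0.6, 0.6, 0.6, 0.6, 0.6, 0.6]}}

```text
time: 5.05
position: [0.5204, 0.0493, 0.0434]
tool_rot: [0.991, -0.132, -0.0, -0.0]
ft_force: [-1.2, 1.4, -0.5]
grip_width: 0.0525
```

```bash
python3 - <<'E'
from h import *
a=robot.camera("scene")["color"][180:270,236:356]
cv2.imwrite("pics/s4.png",cv2.resize(a,None,fx=6,fy=6,interpolation=cv2.INTER_CUBIC))
E
```

```text
(no output)
```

View pics/s4.png

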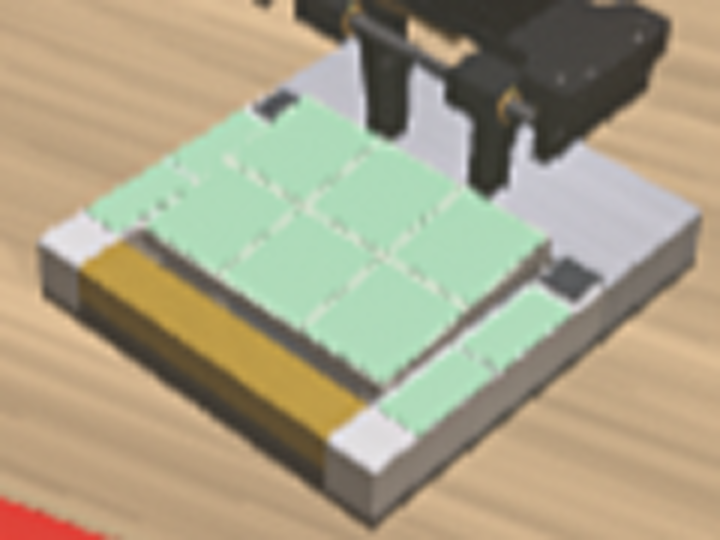

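The foot has dropped past the sill edge and its top corner at (548,240) is now near jamb level. The tabs are under the lip, so about 5 mm more is needed.

{"name": "carry_out", "arguments": {"dr": [[0, 0, 0], [0, 0, 0], [0, 0, 0], [0, 0, 0], [0, 0, 0]], "translation": [[0.14, -0.04, 0], [0.29, -0.08, 0], [0.39, -0.1, 0], [0.48, -0.13, 0], [0.48, -0.13, 0]], "grip": [0.6, 0.6, 0.6, 0.6, 0.6]}}

```text
time: 5.52
position: [0.5228, 0.0485, 0.043]
tool_rot: [0.991, -0.132, -0.002, -0.0]
ft_force: [-3.9, 1.5, -0.8]
grip_width: 0.0524
```

```bash
python3 - <<'E'
from h import *
a=robot.camera("scene")["color"][180:270,236:356];b=robot.camera("top")["color"][178:278,228:328]
a,b=[cv2.resize(i,None,fx=4,fy=4,interpolation=cv2.INTER_CUBIC) for i in(a[:, 10:110],b)]
cv2.imwrite("pics/s5.png",np.hstack([a,b[:360]]))
E
```

```text
(no output)
```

View pics/s5.png

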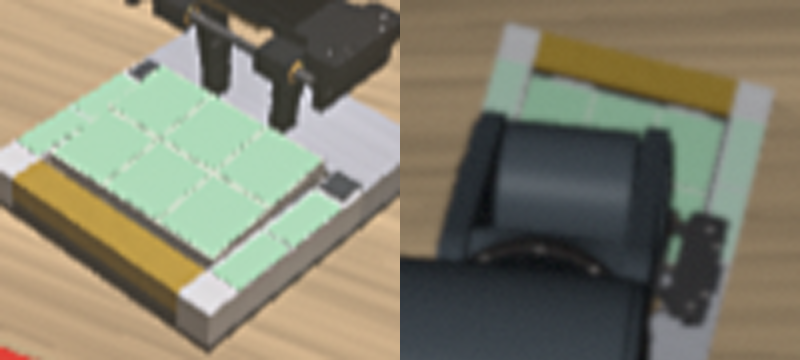

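{"name": "carry_out", "arguments": {"dr": [[0, 0, 0], [0, 0, 0], [0, 0, 0]], "translation": [[0, 0, 0], [0, 0, 0], [0, 0, 0]], "grip": [0.6, 0.6, 0.6]}}

```text
time: 5.87
position: [0.5229, 0.0485, 0.043]
tool_rot: [0.991, -0.132, -0.002, -0.0]
ft_force: [-4.7, 1.3, -1.8]
grip_width: 0.0521
```

```bash
python3 - <<'E'
from h import *
a=robot.camera("scene")["color"][195:255,240:320];b=robot.camera("top")["color"][178:218,240:320]
a,b=[cv2.resize(i,None,fx=8,fy=8,interpolation=cv2.INTER_CUBIC) for i in(a[:35+0],b)]
cv2.imwrite("pics/s6.png",np.vstack([a,b]))
E
```

```text
(no output)
```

View pics/s6.png

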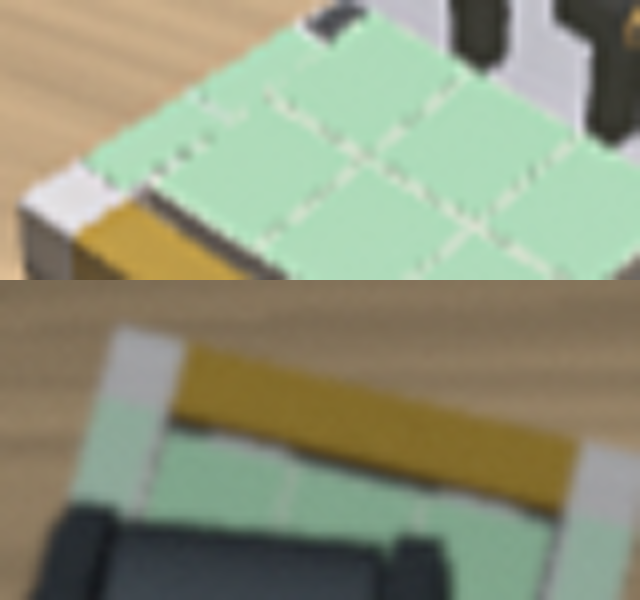

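The gap between the plate's front edge and the lip is down to about 2–5 mm, which puts the tabs about 15–17 mm under the lip, at or near the stop. The force is only about 5 N. I'll back off, lift, and move above the free edge.

{"name": "carry_out", "arguments": {"dr": [[0, 0, 0], [0, 0, 0], [0, 0, 0], [0, 0, 0], [0, 0, 0], [0, 0, 0], [0, 0, 0], [0, 0, 0], [0, 0, 0], [0, 0, 0]], "translation": [[-0.97, 0.26, 0], [-0.97, 0.26, 2], [-0.97, 0.26, 4], [-0.97, 0.26, 4], [0.5, -0.14, 4], [2.07, -0.56, 4], [2.07, -0.56, 4], [2.07, -0.56, 3], [2.07, -0.56, 2], [2.07, -0.56, 2]], "grip": [0.6, 0.6, 0.6, 0.6, 0.6, 0.6, 0.6, 0.6, 0.6, 0.6]}}

```text
time: 6.8
position: [0.5428, 0.0429, 0.0609]
tool_rot: [0.991, -0.132, -0.003, 0.0]
ft_force: [-0.5, -0.4, 0.1]
grip_width: 0.0524
```

```bash
python3 - <<'E'
from h import *
a=robot.camera("scene")["color"][180:270,236:356]
cv2.imwrite("pics/s7.png",cv2.resize(a,None,fx=6,fy=6,interpolation=cv2.INTER_CUBIC))
E
```

```text
(no output)
```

View pics/s7.png

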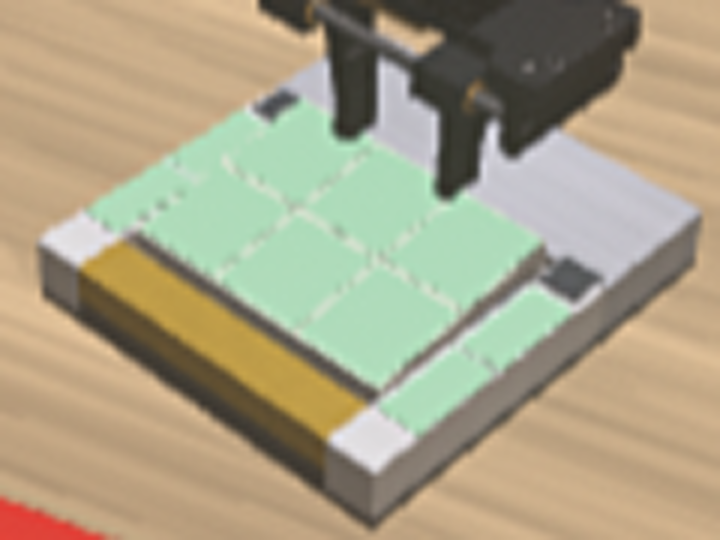

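The tips hang just over the free edge at (350,135) and (450,195). I'll press down in small steps.

{"name": "carry_out", "arguments": {"dr": [[0, 0, 0], [0, 0, 0], [0, 0, 0], [0, 0, 0], [0, 0, 0], [0, 0, 0], [0, 0, 0], [0, 0, 0]], "translation": [[0, 0, -0.2], [0, 0, -0.4], [0, 0, -0.6], [0, 0, -0.8], [0, 0, -1.0], [0, 0, -1.2], [0, 0, -1.4], [0, 0, -1.4]], "grip": [0.6, 0.6, 0.6, 0.6, 0.6, 0.6, 0.6, 0.6]}}

```text
time: 7.52
position: [0.5455, 0.0425, 0.0492]
tool_rot: [0.991, -0.132, -0.0, -0.0]
ft_force: [0.7, -0.5, 0.1]
grip_width: 0.0523
```

{"name": "carry_out", "arguments": {"dr": [[0, 0, 0], [0, 0, 0], [0, 0, 0], [0, 0, 0], [0, 0, 0], [0, 0, 0]], "translation": [[0, 0, -0.15], [0, 0, -0.3], [0, 0, -0.45], [0, 0, -0.6], [0, 0, -0.7], [0, 0, -0.7]], "grip": [0.6, 0.6, 0.6, 0.6, 0.6, 0.6]}}

```text
time: 8.02
position: [0.5458, 0.0425, 0.0422]
tool_rot: [0.991, -0.132, -0.0, -0.0]
ft_force: [0.2, -0.2, -0.4]
grip_width: 0.0522
```

{"name": "carry_out", "arguments": {"dr": [[0, 0, 0], [0, 0, 0], [0, 0, 0], [0, 0, 0]], "translation": [[0, 0, -0.1], [0, 0, -0.2], [0, 0, -0.3], [0, 0, -0.3]], "grip": [0.6, 0.6, 0.6, 0.6]}}

```text
time: 8.35
position: [0.5459, 0.0424, 0.0393]
tool_rot: [0.991, -0.132, 0.0, 0.0]
ft_force: [0.1, -0.0, -0.2]
grip_width: 0.0525
```

```bash
python3 - <<'E'
from h import *
a=robot.camera("scene")["color"][180:270,236:356]
cv2.imwrite("pics/s8.png",cv2.resize(a,None,fx=6,fy=6,interpolation=cv2.INTER_CUBIC))
E
```

```text
(no output)
```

View pics/s8.png

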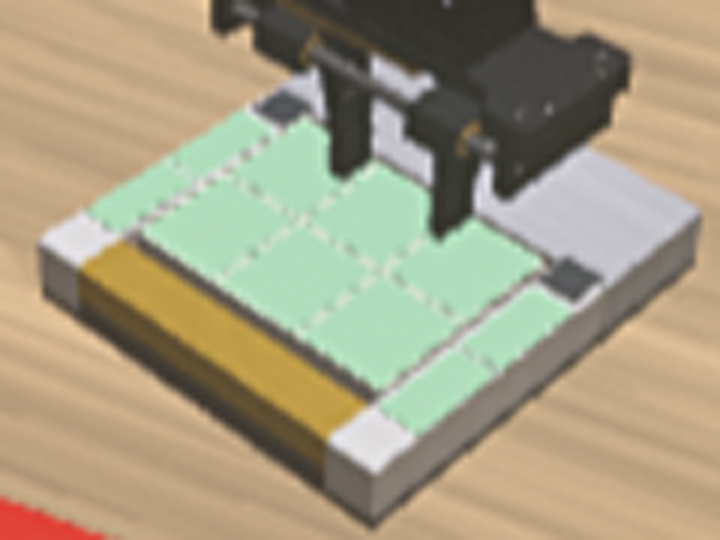

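The panel went past its catches on the way down and now looks nearly flush. I'll press a little further until it bottoms out.

{"name": "carry_out", "arguments": {"dr": [[0, 0, 0], [0, 0, 0], [0, 0, 0], [0, 0, 0], [0, 0, 0]], "translation": [[0, 0, -0.1], [0, 0, -0.2], [0, 0, -0.3], [0, 0, -0.35], [0, 0, -0.35]], "grip": [0.6, 0.6, 0.6, 0.6, 0.6]}}

```text
time: 8.82
position: [0.5458, 0.0425, 0.0364]
tool_rot: [0.991, -0.132, -0.0, 0.0]
ft_force: [-1.6, 0.3, 5.0]
grip_width: 0.052
```

{"name": "carry_out", "arguments": {"dr": [[0, 0, 0], [0, 0, 0], [0, 0, 0]], "translation": [[0, 0, -0.1], [0, 0, -0.2], [0, 0, -0.2]], "grip": [0.6, 0.6, 0.6]}}

```text
time: 9.07
position: [0.5458, 0.0425, 0.0363]
tool_rot: [0.991, -0.132, 0.0, 0.0]
ft_force: [-3.0, -0.9, 18.2]
grip_width: 0.0521
```

It bottomed out hard at z = 36.3 mm under 18 N, level with the frame top at 36 mm. I'll lift clear and check.

{"name": "carry_out", "arguments": {"dr": [[0, 0, 0], [0, 0, 0], [0, 0, 0], [0, 0, 0], [0, 0, 0], [0, 0, 0], [0, 0, 0], [0, 0, 0], [0, 0, 0], [0, 0, 0], [0, 0, 0], [0, 0, 0]], "translation": [[0, 0, 1], [0, 0, 4], [0, 0, 8], [0, 0, 12], [-2, -4, 15], [-4, -8, 15], [-6, -12, 15], [-8, -16, 15], [-10, -20, 15], [-10, -24, 15], [-10, -24, 15], [-10, -24, 15]], "grip": [0.6, 0.6, 0.6, 0.6, 0.6, 0.6, 0.6, 0.6, 0.6, 0.6, 0.6, 0.6]}}

```text
time: 10.07
position: [0.4461, -0.2025, 0.1844]
tool_rot: [0.991, -0.134, 0.001, 0.001]
ft_force: [0.1, 0.1, 0.7]
grip_width: 0.0523
```

```bash
python3 - <<'E'
from h import *
a=robot.camera("scene")["color"][180:270,236:336];b=robot.camera("top")["color"][178:268,228:328]
cv2.imwrite("pics/s9.png",np.hstack([cv2.resize(i,(400,360),interpolation=cv2.INTER_CUBIC) for i in(a,b)]))
E
```

```text
(no output)
```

View pics/s9.png

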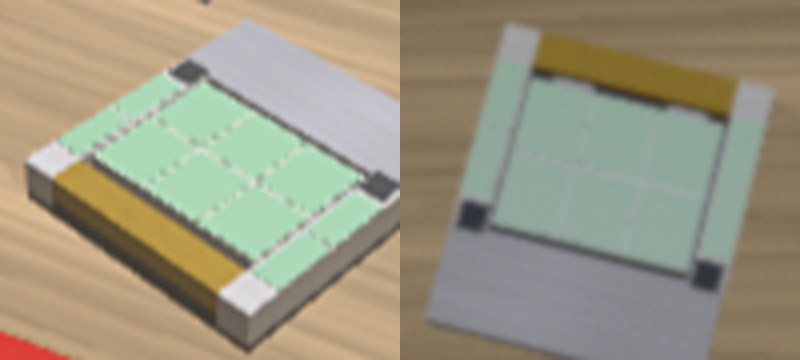

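The panel is flat and flush. There are narrow gaps at the sill, around (590,250), and at the lip, around (570,80), and the tabs run under the lip.

```bash
python3 -c "
from rig import robot
print(robot.hand_in())"
```

```text
the job is handed in; nothing more can be done
None
```

The hatch is closed and the job is handed in, at about 10 s of the 40 s allowed. `hand_in()` gives no verdict, so success rests on my own checks.

**What I did:** I pushed the foot with the fingers spread until the tabs were under the lip, at about 5 N at the last reading. I then backed off, lifted and pressed the free edge down past the catches. The press bottomed out at 18 N with the fingertips at z = 36.3 mm; the frame's top is at 36 mm.

**Last checks:**
- **Final picture:** the panel lies flat and flush, with narrow gaps at the sill and the lip and the tabs running under the lip.
- **Arm:** clear of everything.
- **Bystanders:** the arm's path stayed clear of them, but I took no final picture of them.

**Less certain:**
- **Tab depth:** I estimated 15–17 mm under the lip from the gap in the pictures and did not measure it directly. The hatch dimensions imply at least 11 mm once the panel is home.
- **Push end point:** the last part of the push stopped about 2.5 mm short of the commanded position, probably because a tab met the stop.
- **Edge measurement:** one attempt to measure the panel edge from the scene camera alone was too noisy, so I used pixel shifts instead.
- **Catch force:** none of the force readings caught the moment the panel passed the catches.

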